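Pair a bottle with its electronic shelf label

TASK

Take the amber reader wand out of its dock and read the lying bottle's barcode by pointing the nose straight down at it from 5 to 9 cm above and keeping still for about two seconds. Then press the nose gently into the middle of the green ring on the sloping shelf label, wand square to the label's face and the sprung nose about half-way in (about 3 N), and finish like that, still holding the wand against the ring. Do not touch the bottle or the blue and orange labels with the wand, and leave everything else where it stands.

Things in the scene. Friction and masses are not known exactly. Their poses are not given: they have to be found in the camera images.
- wand_grip (a point): grasp point of the reader wand: on its axis, in the amber square grip (26 x 26 mm), 25 mm below the top of the square, 126 mm from the nose's end, about 135 mm above the table at the start. z: along the axis from nose to grip (up at the start); x, y: square to the grip's flat sides
- wand_tip (a point): end of the wand's steel nose, on its axis; same axes as wand_grip. The nose is sprung: it gives up to 10 mm into the barrel along +z, starting at 1 N, 3 N half-way in, 5 N fully in; beyond that it is rigid. The reading beam leaves the nose along -z
- wand_nose (a joint): how far the sprung nose is pushed in: 0 fully out, 0.010 m fully in
- wand: reader wand, loose, about 0.13 kg, 153 mm long, standing nose down in its dock: on top an amber square grip 26 x 26 x 80 mm, below it a black round barrel 20 mm thick, 55 mm long, then a steel nose 9 mm thick, standing out 16 mm, with a round end. Origin at the end of the unpressed nose; axes as wand_grip
- dock: fixed grey charging dock, 75 x 75 mm, 80 mm tall, with a square 24 mm hole down through it; the wand's barrel stands in the hole and the square grip rests on the dock's top. Lift straight up by at least 75 mm to draw the wand out. Origin under its centre
- barcode (a point): centre of the barcode on the paper label on top of the lying wine bottle (black bars 26 mm long, together 28 mm across the bottle), 96 mm above the table. z: straight up, square to the barcode; y: along the bottle towards its neck
- cradle: fixed wooden bottle cradle 100 x 260 mm holding a dark green wine bottle (75 mm thick, 298 mm long, red cap at +y). Origin at table height under the barcode; the bottle reaches from 105 mm at -y to 195 mm at +y and 96 mm up
- spot_green (a point): centre of the green ring (36 mm outside diameter round a white disc of 24 mm) on a label's face, about 45 mm above the table, 30 mm from the face's middle towards its -y side. z: straight out of the face (up, leaning 18 degrees towards the label's front); x: up the slope; y: along the label's width
- spot_blue (a point): centre of the blue ring (36 mm outside diameter round a white disc of 24 mm) on a label's face, about 45 mm above the table, 30 mm from the face's middle towards its -y side. z: straight out of the face (up, leaning 18 degrees towards the label's front); x: up the slope; y: along the label's width
- spot_orange (a point): centre of the orange ring (36 mm outside diameter round a white disc of 24 mm) on a label's face, about 45 mm above the table, 30 mm from the face's middle towards its -y side. z: straight out of the face (up, leaning 18 degrees towards the label's front); x: up the slope; y: along the label's width
- label_green: the shelf label to press, fixed: white face 70 mm (up the slope) x 110 mm with a green ring and a grey screen, sloping 18 degrees from level, on a black foot 72 x 110 mm; upper edge about 56 mm above the table. Origin at table height under the face's middle; its front (low) side faces its -x, towards the robot
- label_blue: another label of the same shape with a blue ring, fixed, not to be touched
- label_orange: another label of the same shape with an orange ring, fixed, not to be touched
- bottle_red: bystander: standing dark green wine bottle with red cap and band, 75 mm across, 298 mm tall; origin under its centre
- bottle_straw: bystander: standing straw-yellow wine bottle with yellow cap and green band, 75 mm across, 298 mm tall; origin under its centre
- tumbler: bystander: empty tasting glass, 72 mm across, 85 mm tall; origin under its centre
- stopper: bystander: bottle stopper standing on its cork, steel head 32 mm across, 40 mm tall; origin under its centre
- corkscrew: bystander: folded corkscrew lying flat along its own y, dark wood handle 20 x 100 mm, 125 mm long overall, about 15 mm high; origin under its centre
- gift_carton: bystander: brown cardboard bottle carton lying along its own y, 90 x 300 mm, 90 mm high; origin under its centre
- cork_jar: bystander: amber glass jar with cork lid, 80 mm across, 110 mm tall; origin under its centre
Things that resemble listed ones, but are neither listed nor needed, are in the scene too. There is more than one size of the wand; the one meant has the size given above.

How it is judged (in metres and radians):
On the way:
1. the held wand reads the barcode: nose 30 to 110 mm above it, beam within 14 mm of its centre, wand within 17 degrees of upright, still for 1 s (contact force between the fingers and wand above 2 N and linear speed of wand below 0.03 m/s and angular speed of wand below 0.2 rad/s and angle between the z axis of wand_tip and the z axis of barcode, either way round below 0.3 rad and z of wand_tip in the frame of barcode above 0.03 m and x of barcode in the frame of wand_tip between -0.014 and 0.014 m and y of barcode in the frame of wand_tip between -0.014 and 0.014 m and z of barcode in the frame of wand_tip between -0.11 and -0.03 m), for 1 s.
At the end, for the whole second after the job is handed in: The gripper holds the wand with its nose on the green ring: tip within 10 mm of the centre, wand within 8 degrees of square to the face, pushing with 1.2 to 8 N, still, the wand off the dock and neither fingers nor arm touching the label, every bystander within 20 mm of its start (contact force between the fingers and wand above 2 N and distance between wand_tip and spot_green below 0.01 m and angle between the z axis of wand_tip and the z axis of spot_green, either way round below 0.14 rad and angle between wand_tip's own z axis and vertical below 1 rad and contact force between wand and label_green between 1.2 and 8 N and linear speed of wand below 0.02 m/s and contact force between wand and dock below 0.1 N and contact force between label_green and the fingers below 0.1 N and contact force between label_green and the arm below 0.1 N and distance of each of bottle_red, bottle_straw, tumbler, stopper, corkscrew, gift_carton, cork_jar from where it was at the start of the episode below 0.02 m); the arm keeps its last pose, push and grip.
It fails at once if the wand presses the green label harder than 20 N (contact force between wand and label_green above 20 N).
It fails at once if the wand touches the blue or the orange label (contact force between wand and label_blue above 0.5 N or contact force between wand and label_orange above 0.5 N).
It fails at once if the wand touches the bottle or its cradle (contact force between wand and cradle above 0.5 N).
It fails at once if a bystander is moved by more than 30 mm or tipped over (distance of any of bottle_red, bottle_straw, tumbler, stopper, corkscrew, gift_carton, cork_jar from where it was at the start of the episode above 0.03 m or angle between any of bottle_red, bottle_straw, tumbler, stopper, corkscrew, gift_carton, cork_jar's own z axis and vertical above 0.5 rad).
It also fails if it takes over 51 s, if anything falls off the work surface, if the arm or the gripper's body presses on something with over 40 N, if the wrist force passes 120 N, or if a joint passes its speed limit or range.

ROBOT

A 6-joint arm with a two-finger parallel gripper is mounted at the origin on the work surface. World frame = base frame: x ahead of the robot, y to its left, z up, the work surface at z = 0. Lengths are in mm, angles in rad, forces in N, time in s.
With the tool pointing down it reaches from about 275 to 750 mm from the base axis. Payload 10.2 kg.
Tool frame: the origin (TCP) lies between the finger pads; the fingertips stand 11 mm ahead of it and the grasp point (between the pads) lies 8 mm behind it (ctrl.nose_length is the distance from the TCP to the fingertips, in mm); x points along the fingers, y is the direction in which the jaws open and shut, and the axes are right-handed (so a half turn about x gives the same grasp; the last joint's range is limited). The gripper opens to 85 mm and grips with 20 to 120 N. Pads are 22 mm wide; open, the fingers measure 114 mm over their backs; the gripper's body (76 mm by 85 mm) begins 54 mm behind the grasp point. The pads swing forward as they close: fully open they stand 13 mm farther back than shut.
Start: joints at [-1.453, 0.313, 1.498, -0, 1.331, -0.223], TCP at [175.464, -494.817, 242.294] pointing down, gripper open.
Joint ranges: [-2.94, 2.94], [-0.97, 2.17], [0.19, 2.56], [-1.23, 4.37], [0.02, 3.11], [-2.88, 2.88]. Speed limits (rad/s): [2.39, 2.39, 3.01, 3.14, 3.14, 3.14].

INTERFACE

Orientations are given as a unit quaternion [w, x, y, z].
In Python, from rig import ctrl, capture, ticket gives the robot as it stands.
- The arm moves only by the tool step_arm, never from a script. Its argument "commands" is a list of rows, each a list of 2 entries, a list of its own where there are three numbers: the shift along the world's x, y, z normalised to -1 to 1, where 1 is 0.04 m, then the turn about the world's z normalised to -1 to 1, where 1 is 180 degrees. A call has 1 to 5 rows; each row shifts and turns the commanded pose from where the row before left it; what a row does not reach is not made up. A row lasts 1/10 s, in which the tool goes at most 50 mm and 8.59 degrees, less where a joint would pass 70% of its speed; a pose out of reach is approached as far as the arm can. A call with a number of a shift or a turn outside -1 to 1 is refused whole. A call with a gripper value outside its range is refused whole. "gripper" is the closure, from -1 (fully open) to 1 (shut), so that 0 is half open, set as the call begins (left out, the last holds). The fingers move at their own pace and stop on an object; "force" is the grip in N (left out, the last holds). Time passes only in rows, so rows that do not move let the fingers close. It gives the time, the measured TCP pose, the force and the opening at its end, in the units of the state.
- ctrl.sense(): the state, without advancing time (a new reading comes with each control period).
- capture(name): name is "scene" or "top"; returns a dict with "image" (480x640x3 uint8, blue, green, red), "fov_y" (degrees; the focal length in pixels is half the picture's height over the tangent of half this angle, whatever the lens; pixels are square), "cx", "cy" (the principal point, pixels), "origin" and "orientation" of the camera in the world. Camera axes: x right, y down, z forward; pixel columns grow to the right and rows downward; lengths in mm; the calibration is good to about 2 mm. A picture is of the moment at which its call begins. There is no depth.
- ticket.finish_job(): hands the job in, once; it reports no verdict.
The state is a dict: "time_s": time; "joints": joint angles; "dq": joint speeds; "tau": joint torques, N m; "eef_pos": TCP position; "ee_rot": TCP orientation; "force": force on the tool from outside, world axes, zero at the start; "wrist_torque": the same for the moment, N m; "grip_width": opening from 0.0 (shut) to 1.0 (fully open).
Only numpy, scipy, OpenCV 4.12 (cv2) and the standard library are available. Lean on these libraries where they do the work, as an engineer would, in place of code of your own. Each camera call takes 0.05 s, during which the arm holds its last target.

## Working session

There is one attempt and no reset: what is moved stays moved. The work goes in short steps, Python scripts to look and compute and a tool call to move; the robot and the scene stay as the last step left them, time stands still between calls to the robot, and variables do not carry over. Pictures are saved under pics/ and viewed, and the job is handed in when it is done.

Besides the shell and the picture viewer there is one more tool, called as name(argument=value, ...) on one line, values as JSON. step_arm: Moves the arm, as the interface text tells. Its arguments: {"type":"object","properties":{"commands":{"type":"array","items":{"type":"array"}},"gripper":{"type":"number"},"force":{"type":"number"}},"required":["commands"]}

```bash
mkdir -p pics; ls; python3 - <<'E'
from rig import ctrl,capture,ticket
import cv2,pickle
for n in("scene","top"):
    c=capture(n);cv2.imwrite(f"pics/{n}0.png",c["image"]);pickle.dump(c,open(f"{n}0.pkl","wb"))
    print({k:v for k,v in c.items() if k!="image"})
print(ctrl.sense())
E
```

```text
pics
{'fov_y': 49.94952191131808, 'cx': 318.85227015718266, 'cy': 244.61991243283305, 'origin': array([ 932.81405664, -489.30888166, 1029.18199378]), 'orientation': array([-0.29039692,  0.92030408,  0.25073728, -0.07642546])}
{'fov_y': 44.97065118166779, 'cx': 321.00578897491414, 'cy': 242.2239258646299, 'origin': array([ 346.15192951,   87.17460829, 1329.59499142]), 'orientation': array([ 0.07228887, -0.6889636 ,  0.71673094, -0.08000151])}
{'time_s': 0.1, 'joints': array([-1.45342576e+00,  3.13395276e-01,  1.49835614e+00,  9.89599902e-06,
        1.33099542e+00, -2.23382780e-01]), 'dq': array([-0.00016149,  0.00059439, -0.00237269, -0.00098424, -0.00174303,
       -0.00082203]), 'tau': array([ 2.57645253e-03, -4.12897968e+01, -2.60144001e+01, -2.44244375e-04,
        2.94971440e-03, -1.41362182e-05]), 'eef_pos': array([ 175.42718326, -494.59658558,  241.79353837]), 'ee_rot': array([ 0.11948434,  0.6968936 ,  0.12029896, -0.69684357]), 'force': array([-0.84187981, -0.35950985, -0.29168708]), 'wrist_torque': array([ 0.00342632, -0.02648467,  0.04129247]), 'grip_width': 0.9980282602827202}
```

View pics/scene0.png

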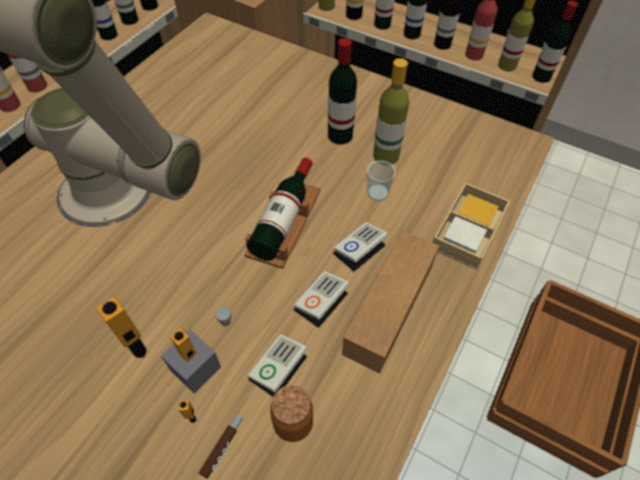

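View pics/top0.png

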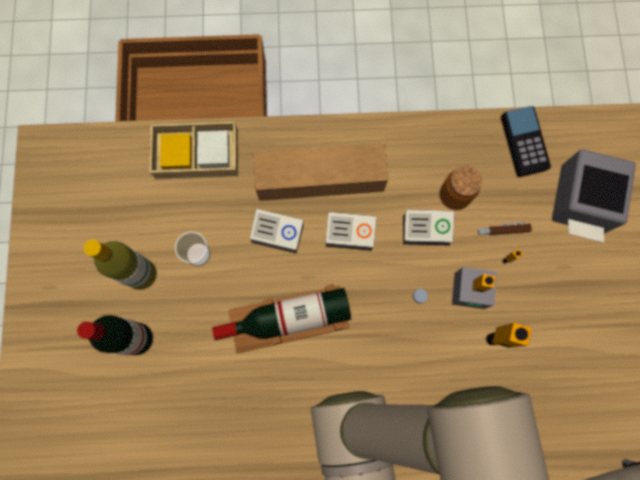

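The scene view shows three amber wands: a large one at (122,327), one in the grey dock at (185,348), and a tiny one at (187,410). The docked one fits the description. In the top view it is at (485,282), the barcode at (301,313) and the green ring at (443,226). I'll confirm with crops.

```bash
cat > h.py <<'E'
import numpy as np,cv2,pickle
from scipy.spatial.transform import Rotation as R
def K(c):
    f=240/np.tan(np.radians(c["fov_y"]/2));return f
def Rm(c): return R.from_quat(np.r_[c["orientation"][1:],c["orientation"][0]]).as_matrix()
def ray(c,p):
    d=np.array([(p[0]-c["cx"])/K(c),(p[1]-c["cy"])/K(c),1.]);d=Rm(c)@d;return c["origin"],d/np.linalg.norm(d)
def plane(c,p,z):
    o,d=ray(c,p);return o+d*(z-o[2])/d[2]
def tri(c1,p1,c2,p2):
    o1,d1=ray(c1,p1);o2,d2=ray(c2,p2)
    s=np.linalg.lstsq(np.c_[d1,-d2],o2-o1,rcond=None)[0]
    a=o1+s[0]*d1;b=o2+s[1]*d2;return (a+b)/2,np.linalg.norm(a-b)
def proj(c,P):
    q=Rm(c).T@(np.asarray(P,float)-c["origin"]);return np.array([c["cx"]+K(c)*q[0]/q[2],c["cy"]+K(c)*q[1]/q[2]])
def load(n): return pickle.load(open(n+".pkl","rb"))
def crop(im,x,y,w,h,s,name): cv2.imwrite(name,cv2.resize(im[y:y+h,x:x+w],None,fx=s,fy=s,interpolation=cv2.INTER_CUBIC))
E
python3 - <<'E'
from h import *
s=load("scene0");t=load("top0")
a=cv2.resize(s["image"][290:430,90:230],None,fx=4,fy=4,interpolation=2)
crop(s["image"],90,290,190,140,4,"pics/c1.png")
crop(t["image"],440,240,100,75,8,"pics/c2.png")
crop(t["image"],390,195,100,75,8,"pics/c3.png")
crop(t["image"],250,275,110,80,7,"pics/c4.png")
crop(s["image"],240,190,80,75,8,"pics/c5.png")
crop(s["image"],240,325,80,75,8,"pics/c6.png")
E
```

```text
(no output)
```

View pics/c1.png

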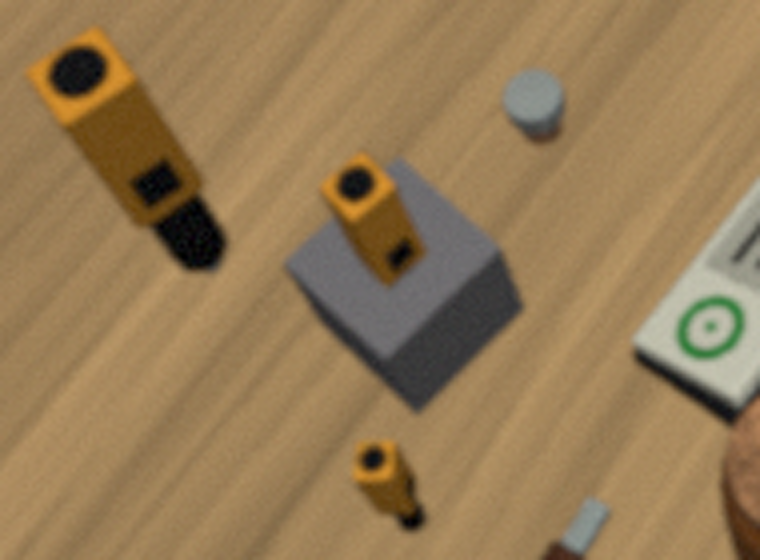

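View pics/c2.png

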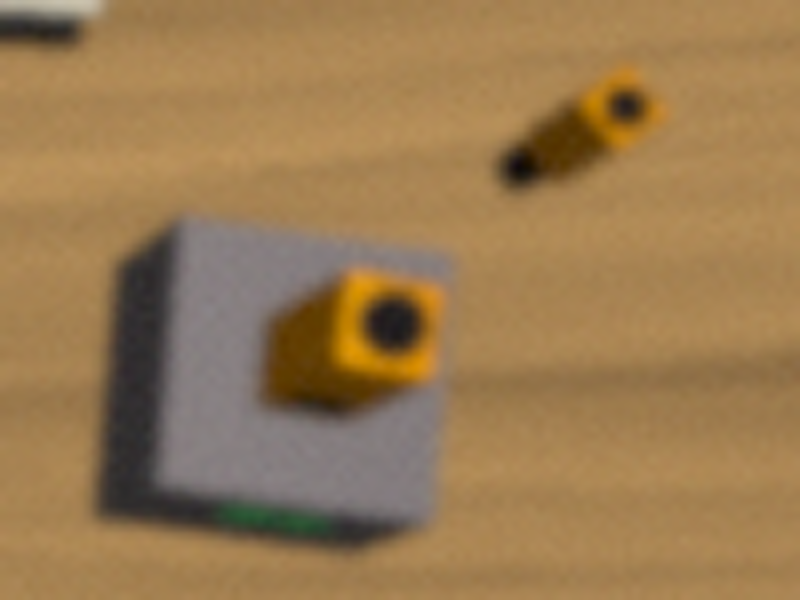

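View pics/c3.png

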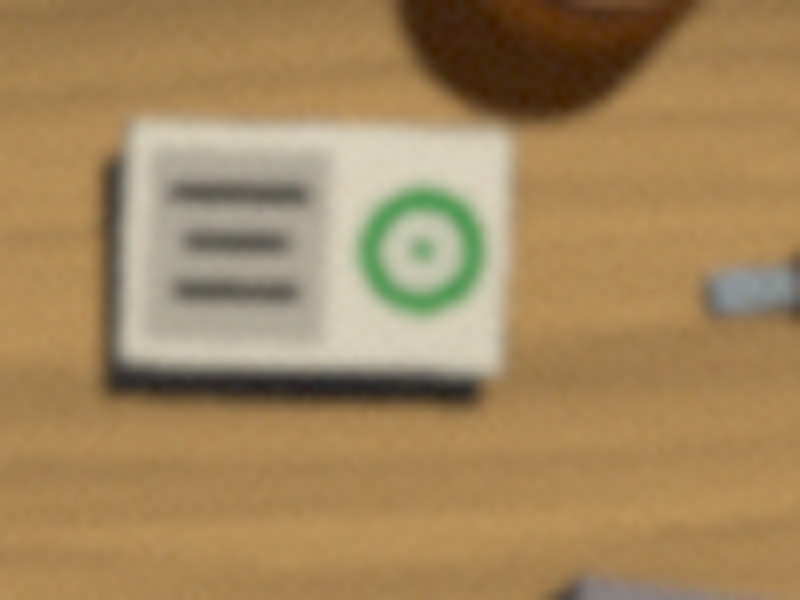

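View pics/c4.png

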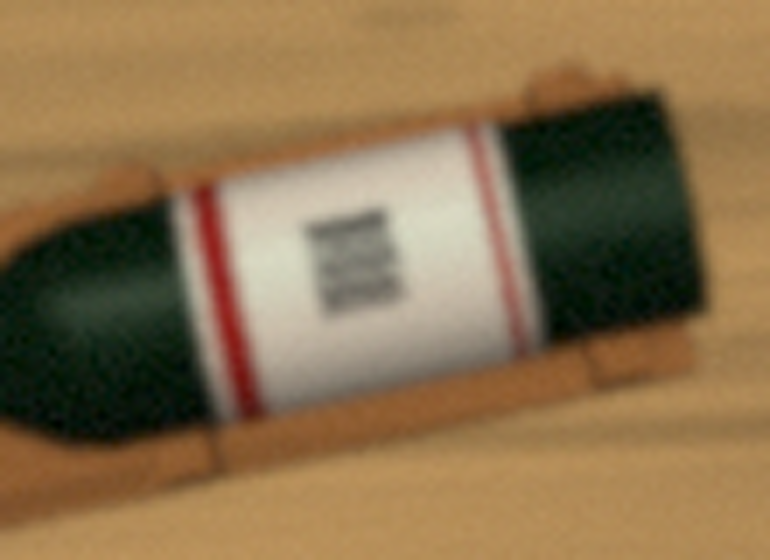

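View pics/c5.png

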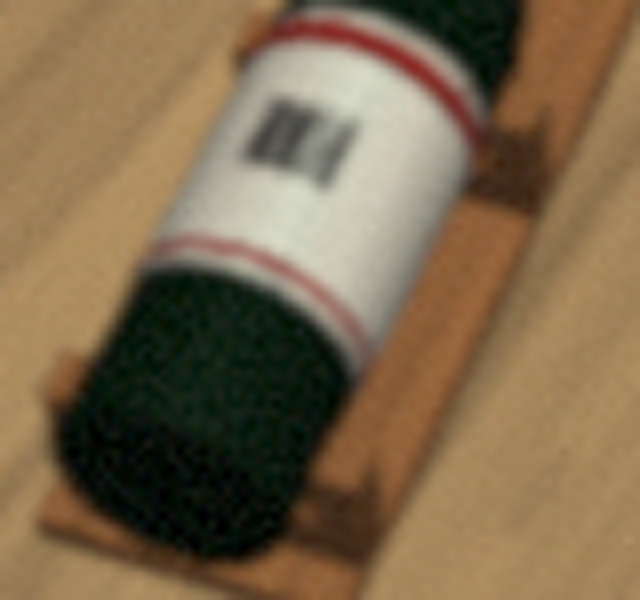

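View pics/c6.png

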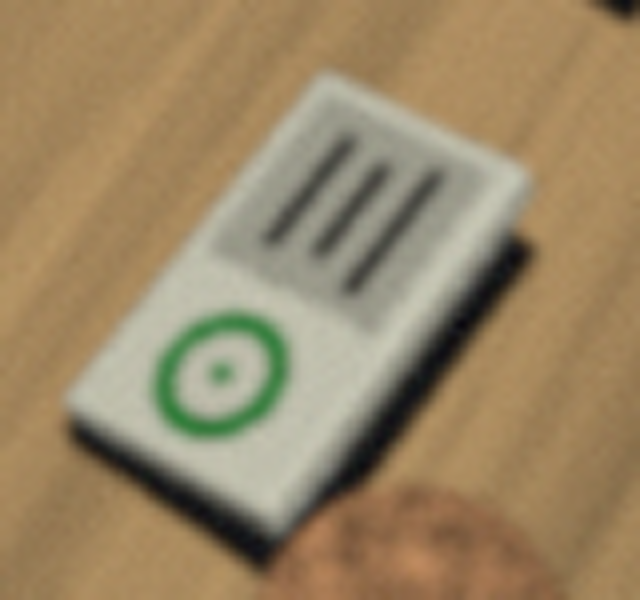

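```bash
cat > m.py <<'E'
from h import *
s=load("scene0");t=load("top0")
def cent(im,box,f):
    x,y,w,h=box;c=im[y:y+h,x:x+w];m=f(cv2.cvtColor(c,cv2.COLOR_BGR2HSV),c.astype(int)).astype(np.uint8)*255
    return m,np.array([x,y])
def green(h,c): return (h[...,0]>50)&(h[...,0]<80)&(h[...,1]>80)
def biggest_ell(m,o):
    cs,_=cv2.findContours(m,cv2.RETR_EXTERNAL,cv2.CHAIN_APPROX_NONE);k=max(cs,key=cv2.contourArea)
    e=cv2.fitEllipse(k);return np.array(e[0])+o,e[1]
g={}
for n,c,b in(("s",s,(252,355,32,35)),("t",t,(428,210,30,32))):
    m,o=cent(c["image"],b,green);g[n]=biggest_ell(m,o);print(n,"ring",g[n])
print("green",tri(s,g["s"][0],t,g["t"][0]))
# barcode : dark px on label
b={}
for n,c,bx in(("s",s,(268,200,18,18)),("t",t,(290,302,20,22))):
    m,o=cent(c["image"],bx,lambda h,c:c.sum(2)<390)
    cs,_=cv2.findContours(m,cv2.RETR_EXTERNAL,2);mm=cv2.morphologyEx(m,cv2.MORPH_CLOSE,np.ones((5,5)))
    r=cv2.minAreaRect(cv2.findNonZero(mm));b[n]=np.array(r[0])+o;print(n,"bar",b[n],r[1:])
print("bar",tri(s,b["s"],t,b["t"]), plane(t,b["t"],96),plane(s,b["s"],96))
# wand top dark disc
w={}
for n,c,bx in(("s",s,(170,325,22,22)),("t",t,(484,273,12,15))):
    m,o=cent(c["image"],bx,lambda h,c:c.max(2)<75)
    cs,_=cv2.findContours(m,cv2.RETR_EXTERNAL,1);k=max(cs,key=cv2.contourArea);M=cv2.moments(k);w[n]=np.array([M['m10'],M['m01']])/M['m00']+o;print(n,w[n],M['m00'])
print("wandtop",tri(s,w["s"],t,w["t"]),plane(t,w["t"],162),plane(s,w["s"],162))
E
python3 m.py
python3 - <<'E'
from h import *
s=load("scene0");t=load("top0")
# dock top corners from crops: c2 scale 8 off(440,240), c1 scale4 off(90,290)
ct=[(182,218),(455,255),(435,520),(155,488)]
for p in ct: print("dockT",plane(t,(440+p[0]/8,240+p[1]/8),80).round(1))
for p in[(398,160),(498,250),(388,360),(288,265)]: print("dockS",plane(s,(90+p[0]/4,290+p[1]/4),80).round(1))
for p in[(345,270),(443,285),(435,385),(335,370)]: print("wT",plane(t,(440+p[0]/8,240+p[1]/8),160).round(1))
# label corners c3 (t, off 390,195 s8), c6 (s, off 240,325 s8)
T=[(130,118),(513,130),(505,375),(118,365)];S=[(525,180),(275,530),(70,400),(325,75)]
# order: top-left(T)= far,+y ; far,-y ; near,-y ; near,+y
for a,b in zip(T,S): print("lab",[x.round(1) for x in tri(t,(390+a[0]/8,195+a[1]/8),s,(240+b[0]/8,325+b[1]/8))])
E
```

```text
s ring (array([267.34686089, 371.51801872]), (12.789708137512207, 16.458166122436523))
t ring (array([442.32891083, 225.97079277]), (13.729633331298828, 13.881438255310059))
green (array([ 655.59177633, -211.07565234,   43.41415349]), np.float64(1.5458972529624593))
s bar [275.97058821 205.61764669] ((18.19017219543457, 10.429031372070312), 14.03624439239502)
t bar [300.08235168 311.8705883 ] ((12.14810562133789, 10.195732116699219), 77.47119140625)
bar (array([466.38507157, 118.40470906,  99.23959152]), np.float64(0.28529780537793625)) [466.80593069 118.58564067  96.        ] [464.66338026 120.41507581  96.        ]
s [178.48356808 335.55399061] 35.5
t [488.5 280. ] 18.0
wandtop (array([ 510.41946588, -269.00769264,  159.60519101]), np.float64(0.6345954781822479)) [ 509.88019186 -268.52563249  162.        ] [ 511.81192432 -269.39103428  162.        ]
dockT [ 551.7 -239.9   80. ]
dockT [ 538.5 -313.7   80. ]
dockT [ 466.6 -300.6   80. ]
dockT [ 478.2 -225.8   80. ]
dockS [ 483.3 -227.9   80. ]
dockS [ 555.7 -241.1   80. ]
dockS [ 544.5 -312.1   80. ]
dockS [ 472.4 -299.2   80. ]
wT [ 523.4 -259.5  160. ]
wT [ 518.6 -284.1  160. ]
wT [ 493.1 -279.4  160. ]
wT [ 497.9 -254.3  160. ]
lab [array([ 695.9, -130.4,   48.3]), np.float64(1.6)]
lab [array([ 689.4, -239.3,   46.9]), np.float64(4.4)]
lab [array([ 622., -234.,   30.]), np.float64(6.4)]
lab [array([ 629. , -124.7,   26.7]), np.float64(3.6)]
```

```bash
python3 - <<'E'
from h import *
from rig import ctrl
s=ctrl.sense();q=s["ee_rot"];M=R.from_quat(np.r_[q[1:],q[0]]).as_matrix();print(M.round(3));y=M[:,1];print(np.degrees(np.arctan2(y[1],y[0])),s["eef_pos"],ctrl.nose_length)
E
```

```text
[[-0.     0.334 -0.943]
 [ 0.001 -0.943 -0.334]
 [-1.    -0.001 -0.   ]]
-70.47639754693205 [ 175.42718326 -494.59658558  241.79353837] 11.0
```

step_arm(commands=[[[0.9,0.6,0],-0.04],[[0.9,0.6,0],-0.04],[[0.9,0.6,0],-0.04],[[0.9,0.6,0],-0.046],[[0.9,0.6,0],0]], gripper=-1, force=40)

```text
time_s: 0.6
eef_pos: [355.0, -374.8, 242.1]
ee_rot: [0.063, -0.704, 0.063, 0.704]
force: [-0.1, -1.1, 0.2]
grip_width: 1.002
```

step_arm(commands=[[[0.9,0.6,0],0],[[0.9,0.6,0],0],[[0.9,0.6,0],0],[[0.9,0.6,0],0],[[0,0,0],0]])

```text
time_s: 1.1
eef_pos: [500.7, -276.8, 241.6]
ee_rot: [-0.06, 0.705, -0.059, -0.705]
force: [0.6, -0.2, 0.6]
grip_width: 1.002
```

```bash
cat > st.py <<'E'
from h import *
from rig import ctrl
s=ctrl.sense();q=s["ee_rot"];M=R.from_quat(np.r_[q[1:],q[0]]).as_matrix();y=M[:,1]
print("t",round(s["time_s"],2),"yaw",np.degrees(np.arctan2(y[1],y[0])).round(2),"down",M[:,0].round(4),"pos",s["eef_pos"].round(1),"F",s["force"].round(2),"T",s["wrist_torque"].round(2),"w",round(s["grip_width"]*85,1))
E
python3 st.py
```

```text
t 1.1 yaw -99.71 down [ 1.0e-04  1.2e-03 -1.0e+00] pos [ 500.7 -276.8  241.6] F [ 0.55 -0.22  0.62] T [-0.   -0.02  0.02] w 85.2
```

step_arm(commands=[[[0.25,0.18,0],-0.003],[[0,0,0],0],[[0,0,-0.7],0],[[0,0,-0.7],0],[[0,0,0],0]])

```text
time_s: 1.6
eef_pos: [506.0, -272.4, 183.0]
ee_rot: [0.066, -0.702, 0.064, 0.706]
force: [0.4, 0.2, 0.4]
grip_width: 1.003
```

```bash
python3 st.py; python3 - <<'E'
from rig import capture
from h import *
for n in("scene","top"):
    c=capture(n);pickle.dump(c,open(n+"1.pkl","wb"))
    if n=="scene": a=c["image"][230:420,90:280]
    else: b=c["image"][190:380,400:590]
cv2.imwrite("pics/g1.png",cv2.resize(np.hstack([a,b]),None,fx=2.1,fy=2.1,interpolation=2))
E
```

```text
t 1.6 yaw -100.56 down [-0.0055  0.0044 -1.    ] pos [ 506.  -272.4  183. ] F [0.4  0.22 0.36] T [ 0.03 -0.02  0.03] w 85.3
```

View pics/g1.png

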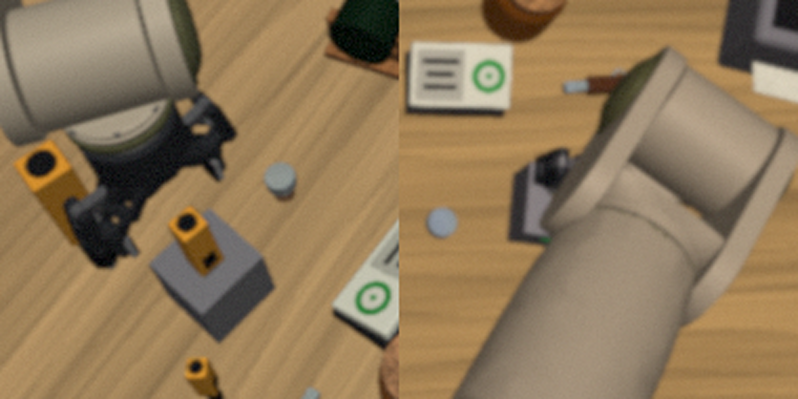

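```bash
python3 st.py; python3 - <<'E'
from h import *
s=load("scene1");t=load("top1")
print(proj(s,(506,-272.4,172)),proj(s,(506,-272.4,185)),proj(s,(510.5,-269.5,160)))
print(plane(t,(519,334),230),plane(t,(492,339),30))
u=np.array([np.cos(np.radians(-100.5)),np.sin(np.radians(-100.5)),0])
for k in(-42,42): print(proj(s,np.array([506,-272.4,172+13])+u*k))
E
```

```text
t 1.7 yaw -100.56 down [-1.e-04 -1.e-04 -1.e+00] pos [ 507.6 -273.4  187. ] F [-0.13  0.35  0.55] T [ 0.   -0.05  0.04] w 85.2
[173.69111422 333.00467199] [172.04907916 329.8635491 ] [178.12132778 335.73402667]
[ 395.92169007 -294.76189462  230.        ] [ 396.43253927 -303.01400476   30.        ]
[189.97699402 313.98222715]
[153.39491405 346.38821492]
```

step_arm(commands=[[[0.075,0.1,0],0],[[0,0,-0.5],0],[[0,0,-0.5],0],[[0,0,-0.5],0],[[0,0,0],0]])

```text
time_s: 2.2
eef_pos: [510.5, -268.2, 125.3]
ee_rot: [0.065, -0.703, 0.064, 0.705]
force: [0.5, 0.0, -0.1]
grip_width: 1.002
```

step_arm(commands=[[[0,0,0],0]])

```text
time_s: 2.3
eef_pos: [511.5, -269.0, 127.7]
ee_rot: [-0.064, 0.705, -0.065, -0.704]
force: [0.0, 0.5, 0.1]
grip_width: 1.001
```

step_arm(commands=[[[0,0,0],0],[[0,0,0],0],[[0,0,0],0],[[0,0,0],0],[[0,0,0],0]], gripper=1, force=40)

```text
time_s: 2.8
eef_pos: [511.0, -268.8, 126.7]
ee_rot: [-0.065, 0.704, -0.065, -0.704]
force: [-0.3, 1.3, 3.2]
grip_width: 0.301
```

step_arm(commands=[[[0,0,0],0],[[0,0,0],0],[[0,0,0],0],[[0,0,0],0]])

```text
time_s: 3.2
eef_pos: [511.0, -268.8, 126.7]
ee_rot: [-0.065, 0.704, -0.065, -0.704]
force: [-0.4, 1.7, 6.1]
grip_width: 0.298
```

```bash
python3 st.py
```

```text
t 3.2 yaw -100.53 down [ 5.e-04 -4.e-04 -1.e+00] pos [ 511.  -268.8  126.7] F [-0.37  1.75  6.1 ] T [ 0.16  0.19 -0.04] w 25.3
```

step_arm(commands=[[[0,0,0.3],0],[[0,0,0.6],0],[[0,0,1],0],[[0,0,1],0],[[0,0,1],0]])

```text
time_s: 3.7
eef_pos: [510.6, -268.5, 284.2]
ee_rot: [0.065, -0.704, 0.065, 0.704]
force: [-0.7, 0.1, -0.8]
grip_width: 0.304
```

```bash
python3 st.py; python3 - <<'E'
from rig import capture
from h import *
for n in("scene","top"):
    c=capture(n);pickle.dump(c,open(n+"2.pkl","wb"))
    if n=="scene": a=c["image"][230:420,90:280]
    else: b=c["image"][190:380,400:590]
cv2.imwrite("pics/g2.png",cv2.resize(np.hstack([a,b]),None,fx=2.1,fy=2.1,interpolation=2))
E
python3 st.py
```

```text
t 3.7 yaw -100.53 down [-3.e-04  2.e-04 -1.e+00] pos [ 510.6 -268.5  284.2] F [-0.66  0.14 -0.84] T [-0.01 -0.04  0.02] w 25.9
t 3.8 yaw -100.52 down [ 0.0078 -0.0063 -0.9999] pos [ 512.  -269.6  288.4] F [ 0.48  0.81 -1.39] T [-0.04 -0.03 -0.03] w 25.5
```

View pics/g2.png

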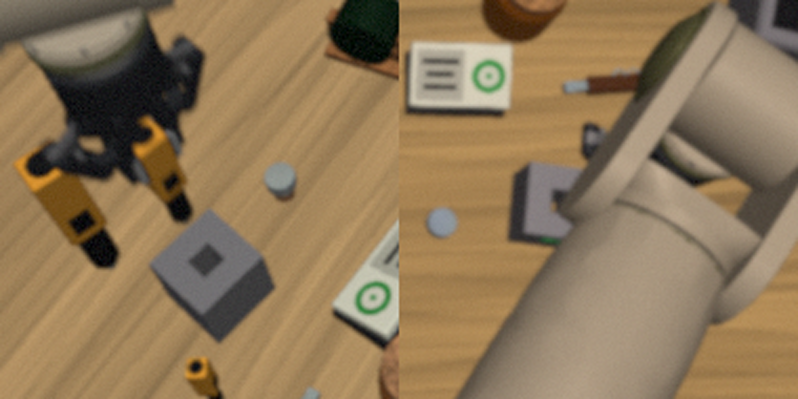

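step_arm(commands=[[[-0.1,0.5,0],0],[[-0.1,0.9,0],0],[[-0.1,0.95,0],0],[[-0.1,0.95,0],0],[[-0.1,0.95,0],0]])

```text
time_s: 4.3
eef_pos: [490.2, -97.2, 281.7]
ee_rot: [0.065, -0.704, 0.065, 0.705]
force: [-0.3, -0.6, -0.5]
grip_width: 0.301
```

step_arm(commands=[[[-0.1,0.95,0],0],[[-0.1,0.95,0],0],[[-0.1,0.95,0],0],[[-0.1,0.95,0],0],[[-0.1,0.95,0],0]])

```text
time_s: 4.8
eef_pos: [470.1, 92.8, 281.8]
ee_rot: [0.065, -0.704, 0.065, 0.705]
force: [-0.1, 0.5, -1.9]
grip_width: 0.299
```

step_arm(commands=[[[-0.1,0.6,0],0],[[0,0,0],0]])

```text
time_s: 5.0
eef_pos: [465.9, 117.6, 281.9]
ee_rot: [0.064, -0.704, 0.063, 0.705]
force: [-0.2, -0.4, -1.6]
grip_width: 0.302
```

```bash
python3 - <<'E'
from rig import capture
from h import *
for n in("scene","top"):
    c=capture(n);pickle.dump(c,open(n+"3.pkl","wb"))
    if n=="scene": a=c["image"][80:290,180:390]
    else: b=c["image"][200:410,200:410]
cv2.imwrite("pics/g3.png",cv2.resize(np.hstack([a,b]),None,fx=1.9,fy=1.9,interpolation=2))
c=load("scene3")
print(proj(c,(466,118,164)))
E
python3 st.py
```

```text
[273.9431612  187.13955607]
t 5.1 yaw -100.47 down [-8.e-04 -3.e-04 -1.e+00] pos [466.7 115.3 281.9] F [ 0.58 -0.1  -0.75] T [ 0.   -0.05 -0.06] w 25.7
```

View pics/g3.png

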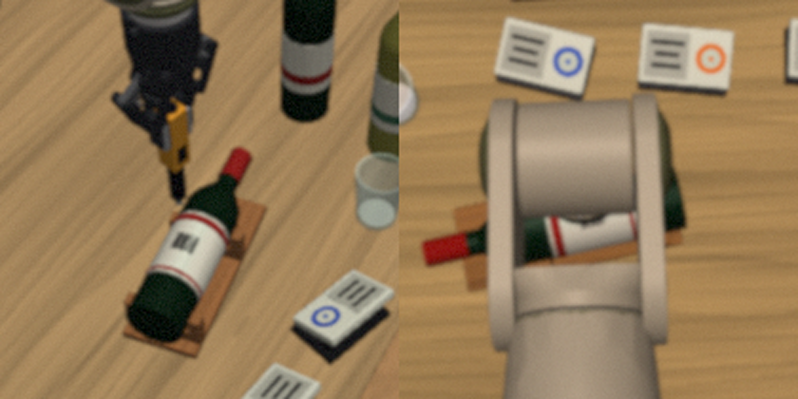

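The nose shows at about (275,185) in the scene view, close to the predicted (274,187). I'll nudge 3 mm and hold still.

step_arm(commands=[[[0,0.08,0],0],[[0,0,0],0],[[0,0,0],0],[[0,0,0],0],[[0,0,0],0]])

```text
time_s: 5.6
eef_pos: [467.0, 118.2, 282.3]
ee_rot: [0.065, -0.704, 0.065, 0.704]
force: [-0.1, 1.1, -1.7]
grip_width: 0.296
```

step_arm(commands=[[[0,0,0],0],[[0,0,0],0],[[0,0,0],0],[[0,0,0],0],[[0,0,0],0]])

```text
time_s: 6.1
eef_pos: [466.9, 118.5, 282.3]
ee_rot: [-0.065, 0.704, -0.065, -0.704]
force: [-0.6, 0.4, -2.0]
grip_width: 0.302
```

step_arm(commands=[[[0,0,0],0],[[0,0,0],0],[[0,0,0],0],[[0,0,0],0],[[0,0,0],0]])

```text
time_s: 6.6
eef_pos: [466.9, 118.4, 282.3]
ee_rot: [0.065, -0.704, 0.065, 0.704]
force: [0.2, -0.5, -1.9]
grip_width: 0.303
```

step_arm(commands=[[[0,0,0],0],[[0,0,0],0],[[0,0,0],0],[[0,0,0],0],[[0,0,0],0]])

```text
time_s: 7.1
eef_pos: [466.9, 118.4, 282.3]
ee_rot: [-0.065, 0.704, -0.065, -0.704]
force: [0.5, -0.9, -0.7]
grip_width: 0.302
```

step_arm(commands=[[[0,0,0],0],[[0,0,0],0],[[0,0,0],0],[[0,0,0],0],[[0,0,0],0]])

```text
time_s: 7.6
eef_pos: [466.9, 118.4, 282.3]
ee_rot: [0.065, -0.704, 0.065, 0.704]
force: [-0.1, 1.1, -2.1]
grip_width: 0.3
```

```bash
python3 st.py
```

```text
t 7.6 yaw -100.53 down [-0.  0. -1.] pos [466.9 118.4 282.3] F [-0.11  1.12 -2.06] T [-0.03  0.02  0.01] w 25.5
```

```bash
python3 - <<'E'
from h import *
s=load("scene0");t=load("top0")
# small wand top: c2 (627,105), c1 (373,458)
print(tri(t,(440+627/8,240+105/8),s,(90+373/4,290+458/4)))
print(plane(t,(440+515/8,240+165/8),10), plane(s,(90+412/4,290+520/4),5))
E
```

```text
(array([ 575.24479929, -356.50551042,  101.60890415]), np.float64(2.908495557486659))
[ 574.94935461 -356.32010921   10.        ] [ 574.89574201 -355.76156441    5.        ]
```

step_arm(commands=[[[0.1,-0.5,0],0],[[0.25,-0.9,0],0],[[0.25,-0.95,0],0],[[0.25,-0.95,0],0],[[0.25,-0.95,0],0]], force=40)

```text
time_s: 8.1
eef_pos: [511.1, -53.1, 282.4]
ee_rot: [-0.065, 0.704, -0.065, -0.704]
force: [1.4, 0.7, -1.6]
grip_width: 0.299
```

step_arm(commands=[[[0.25,-0.95,0],0],[[0.25,-0.95,0],0],[[0.25,-0.95,0],0],[[0.25,-0.95,0],0],[[0.25,-0.9,0],0]])

```text
time_s: 8.6
eef_pos: [561.0, -241.3, 282.2]
ee_rot: [0.065, -0.704, 0.065, 0.704]
force: [0.1, 0.6, -0.4]
grip_width: 0.301
```

step_arm(commands=[[[0.3,-0.6,0],0],[[0,0,0],0],[[0,0,0],0]])

```text
time_s: 8.9
eef_pos: [572.8, -263.6, 281.7]
ee_rot: [0.065, -0.704, 0.065, 0.704]
force: [0.2, 0.5, -1.1]
grip_width: 0.301
```

step_arm(commands=[[[0,0,-0.8],0],[[0,0,-0.8],0],[[0,0,-0.8],0],[[0,0,-0.6],0],[[0,0,-0.2],0]])

```text
time_s: 9.4
eef_pos: [572.0, -261.9, 152.2]
ee_rot: [0.065, -0.703, 0.064, 0.705]
force: [-0.3, 0.3, -0.7]
grip_width: 0.302
```

step_arm(commands=[[[0,0,0],0],[[0,0,0],0]], force=25)

```text
time_s: 9.6
eef_pos: [573.5, -263.5, 156.0]
ee_rot: [-0.064, 0.705, -0.065, -0.703]
force: [0.1, -0.1, -2.4]
grip_width: 0.302
```

```bash
python3 st.py; cat > look.py <<'E'
import sys
from rig import capture
from h import *
k=sys.argv[1]
P=[float(v) for v in sys.argv[2].split(",")]
c=capture("scene");pickle.dump(c,open(f"scene{k}.pkl","wb"))
u=proj(c,P).astype(int);x=max(0,u[0]-60);y=max(0,u[1]-60);print(x,y)
crop(c["image"],x,y,130,100,6,f"pics/l{k}.png")
E
python3 look.py 4 572,-263,100
```

```text
t 9.6 yaw -100.49 down [ 0.002  -0.0014 -1.    ] pos [ 573.5 -263.5  156. ] F [ 0.09 -0.12 -2.39] T [ 0.   -0.02 -0.01] w 25.7
152 301
```

View pics/l4.png

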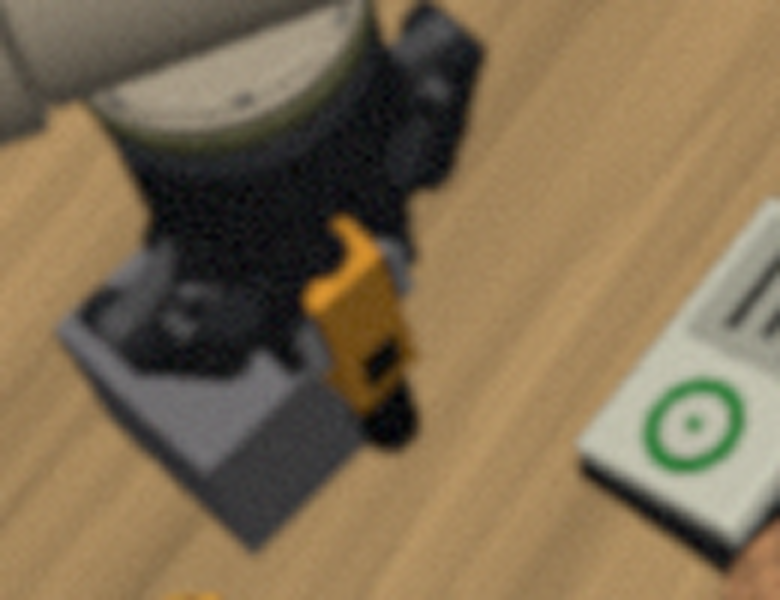

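step_arm(commands=[[[-0.12,0.022,0],0],[[-0.12,0.022,0],0],[[-0.1,0.018,0],0],[[-0.1,0.018,0],0],[[-0.1,0.018,0],0]], force=20)

```text
time_s: 10.15
eef_pos: [551.7, -259.8, 155.1]
ee_rot: [-0.065, 0.705, -0.065, -0.703]
force: [5.3, 0.4, 1.6]
grip_width: 0.299
```

```bash
python3 st.py
```

```text
t 10.15 yaw -100.53 down [ 0.0026 -0.0011 -1.    ] pos [ 551.7 -259.8  155.1] F [5.26 0.41 1.65] T [-0.02 -1.01  0.02] w 25.4
```

step_arm(commands=[[[-0.1,0.018,0],0],[[-0.1,0.018,0],0],[[-0.1,0.018,0],0],[[-0.1,0.018,0],0],[[0,0,0],0]])

```text
time_s: 10.65
eef_pos: [534.7, -256.6, 154.1]
ee_rot: [0.065, -0.704, 0.065, 0.705]
force: [2.5, 0.0, -1.1]
grip_width: 0.3
```

```bash
python3 st.py;python3 look.py 5 550,-263,100;
```

```text
t 10.65 yaw -100.53 down [-1.1e-03  5.0e-04 -1.0e+00] pos [ 534.7 -256.6  154.1] F [ 2.51  0.04 -1.1 ] T [-0.09 -0.51  0.  ] w 25.5
143 296
```

View pics/l5.png

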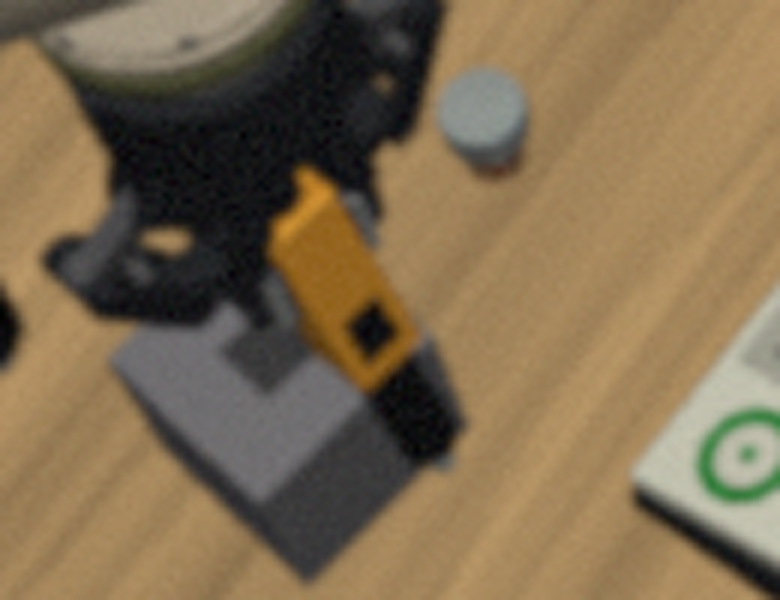

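step_arm(commands=[[[0.2,-0.036,0],0],[[0.2,-0.036,0],0],[[0.5,-0.09,0.5],0],[[0.5,0,0.5],0],[[0,0,0],0]])

```text
time_s: 11.2
eef_pos: [593.8, -263.5, 196.3]
ee_rot: [-0.064, 0.705, -0.065, -0.703]
force: [0.6, 1.2, -1.0]
grip_width: 0.298
```

step_arm(commands=[[[0,0,0],0.02],[[0,0,0],0.019],[[0,0,0],0],[[0,0,0],0]], force=60)

```text
time_s: 11.6
eef_pos: [591.0, -263.1, 193.5]
ee_rot: [0.022, -0.706, 0.022, 0.707]
force: [0.0, -0.3, -2.1]
grip_width: 0.299
```

```bash
python3 st.py;python3 look.py 6 590,-263,140; python3 - <<'E'
from rig import capture
from h import *
c=capture("top");pickle.dump(c,open("top6.pkl","wb"));crop(c["image"],390,190,130,100,6,"pics/t6.png")
E
```

```text
t 11.6 yaw -93.6 down [-1.4e-03  7.0e-04 -1.0e+00] pos [ 591.  -263.1  193.5] F [ 0.   -0.32 -2.06] T [ 0.03  0.01 -0.03] w 25.5
157 297
```

View pics/l6.png

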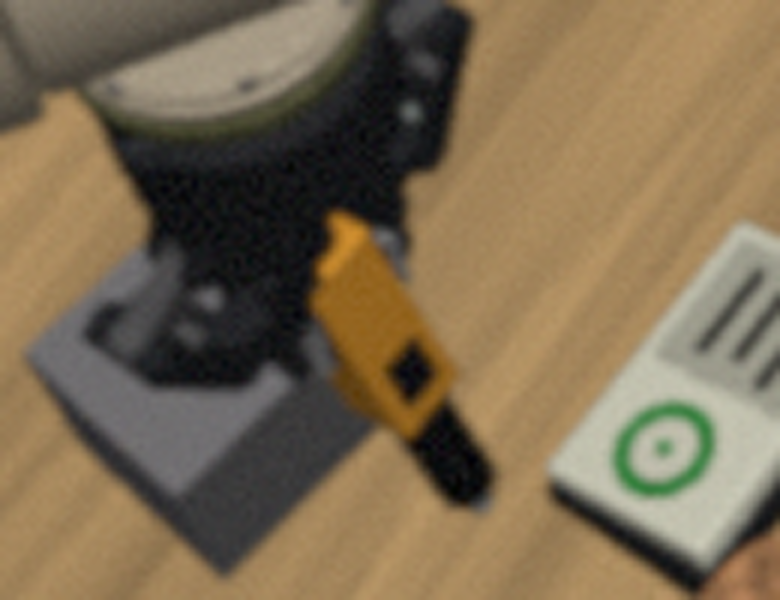

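View pics/t6.png

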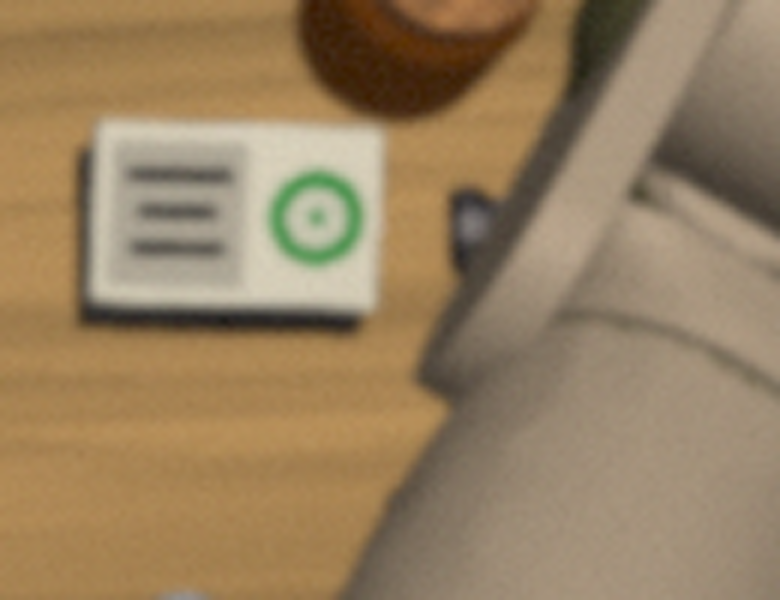

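```bash
python3 - <<'E'
from h import *
c=load("scene6");G=np.array([591,-263.1,201.5]);a=np.radians(-3.6);x=np.array([np.cos(a),np.sin(a),0]);z=np.array([0,0,1.])
for th in(14,16,18,20,22):
    r=np.radians(th);d=np.sin(r)*x-np.cos(r)*z
    print(th,[((proj(c,G+d*k)-[157,297])*6).round(0) for k in(126,112,55)])
E
```

```text
14 [array([466., 494.]), array([452., 473.]), array([392., 381.])]
16 [array([476., 500.]), array([461., 478.]), array([397., 383.])]
18 [array([486., 506.]), array([470., 483.]), array([401., 386.])]
20 [array([496., 512.]), array([479., 488.]), array([406., 388.])]
22 [array([506., 517.]), array([487., 493.]), array([410., 391.])]
```

step_arm(commands=[[[0.18,0.46,0],0],[[0.18,0.46,0],0],[[0.18,0.46,0],0],[[0,0,0],0],[[0,0,0],0]])

```text
time_s: 12.2
eef_pos: [612.8, -208.1, 194.2]
ee_rot: [0.022, -0.707, 0.022, 0.707]
force: [0.6, -0.0, -1.5]
grip_width: 0.297
```

```bash
python3 st.py
```

```text
t 12.2 yaw -93.5 down [-3.e-04 -2.e-04 -1.e+00] pos [ 612.8 -208.1  194.2] F [ 0.59 -0.04 -1.54] T [-0.05  0.04 -0.02] w 25.2
```

step_arm(commands=[[[0.02,0,-0.3],0],[[0,0,-0.3],0],[[0,0,-0.1],0],[[0,0,0],0],[[0,0,0],0]])

```text
time_s: 12.7
eef_pos: [613.7, -208.3, 166.4]
ee_rot: [-0.022, 0.707, -0.022, -0.707]
force: [0.6, -0.1, -1.1]
grip_width: 0.296
```

```bash
python3 st.py; python3 look.py 7 640,-211,60; python3 - <<'E'
from rig import capture
from h import *
c=capture("top");pickle.dump(c,open("top7.pkl","wb"));crop(c["image"],390,190,130,100,6,"pics/t7.png")
E
```

```text
t 12.7 yaw -93.52 down [ 2.e-04 -1.e-04 -1.e+00] pos [ 613.7 -208.3  166.4] F [ 0.58 -0.12 -1.07] T [ 0.04 -0.03  0.02] w 25.1
199 304
```

View pics/l7.png

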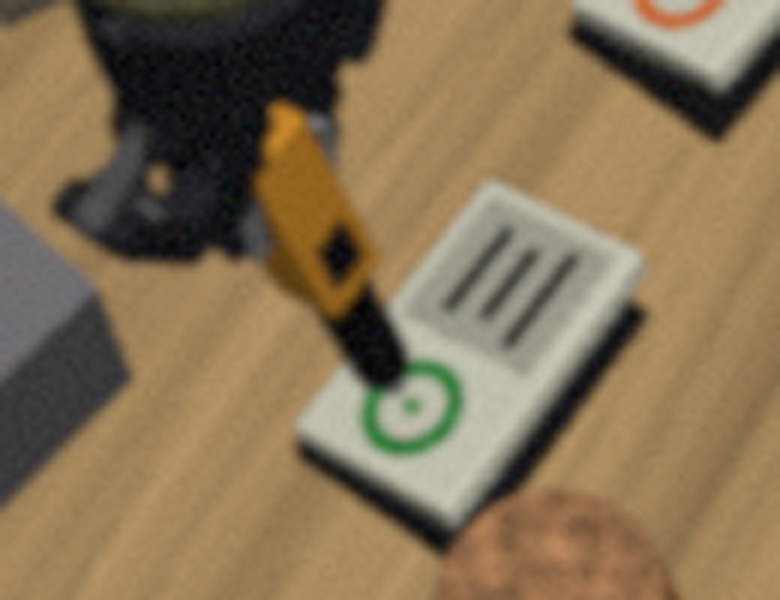

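View pics/t7.png

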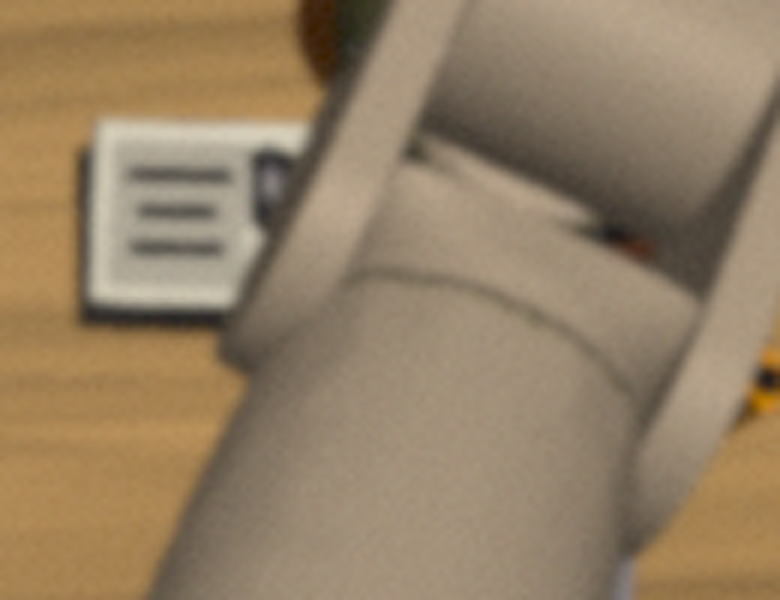

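```bash
python3 - <<'E'
from h import *
c=load("scene7");G=np.array([613.7,-208.3,174.4]);a=np.radians(-3.5);x=np.array([np.cos(a),np.sin(a),0]);z=np.array([0,0,1.])
o=[199,304]
for th in(16,18,20):
    r=np.radians(th);d=np.sin(r)*x-np.cos(r)*z
    print(th,(G+126*d).round(1),[((proj(c,G+d*k)-o)*6).round(0) for k in(126,110,55)])
im=c["image"];crop(im,245,350,50,40,16,"pics/l7b.png")
E
```

```text
16 [ 648.4 -210.4   53.3] [array([388., 382.]), array([374., 357.]), array([321., 267.])]
18 [ 652.6 -210.7   54.6] [array([398., 388.]), array([382., 362.]), array([325., 269.])]
20 [ 656.7 -210.9   56. ] [array([408., 393.]), array([391., 366.]), array([329., 271.])]
```

View pics/l7b.png

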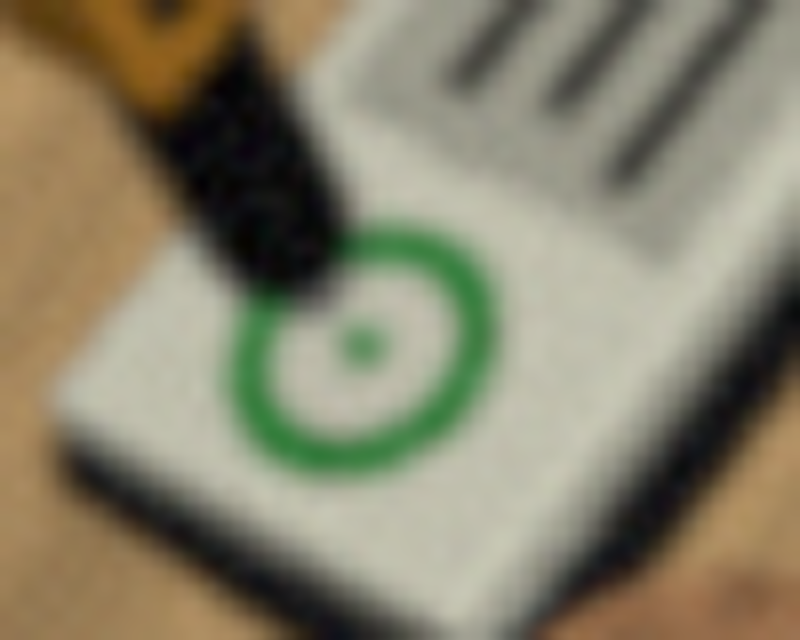

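step_arm(commands=[[[0.03,-0.002,-0.095],0],[[0.03,-0.002,-0.095],0],[[0,0,0],0],[[0,0,0],0],[[0,0,0],0]])

```text
time_s: 13.3
eef_pos: [616.1, -208.2, 158.8]
ee_rot: [-0.022, 0.707, -0.022, -0.707]
force: [-0.1, -1.1, -0.6]
grip_width: 0.298
```

```bash
python3 st.py;python3 st.py
```

```text
t 13.3 yaw -93.5 down [ 1.e-04 -1.e-04 -1.e+00] pos [ 616.1 -208.2  158.8] F [-0.08 -1.11 -0.6 ] T [ 0.    0.05 -0.02] w 25.3
t 13.3 yaw -93.5 down [ 1.e-04 -1.e-04 -1.e+00] pos [ 616.1 -208.2  158.8] F [-0.08 -1.11 -0.6 ] T [ 0.    0.05 -0.02] w 25.3
```

step_arm(commands=[[[0.015,-0.001,-0.048],0],[[0,0,0],0],[[0,0,0],0]])

```text
time_s: 13.6
eef_pos: [616.7, -208.2, 156.8]
ee_rot: [0.022, -0.707, 0.022, 0.707]
force: [0.6, -0.6, -1.4]
grip_width: 0.298
```

step_arm(commands=[[[0.015,-0.001,-0.048],0],[[0,0,0],0],[[0,0,0],0]])

```text
time_s: 13.9
eef_pos: [617.3, -208.3, 155.0]
ee_rot: [-0.022, 0.707, -0.022, -0.707]
force: [-0.7, -0.9, 0.2]
grip_width: 0.297
```

step_arm(commands=[[[0,0,0],0]])

```text
time_s: 14.0
eef_pos: [617.3, -208.3, 155.0]
ee_rot: [-0.022, 0.707, -0.022, -0.707]
force: [-0.7, 0.0, 0.1]
grip_width: 0.295
```

step_arm(commands=[[[0,0,0],0]])

```text
time_s: 14.1
eef_pos: [617.3, -208.3, 154.9]
ee_rot: [-0.022, 0.707, -0.022, -0.707]
force: [-0.7, 0.2, 0.0]
grip_width: 0.296
```

step_arm(commands=[[[0.014,-0.001,-0.042],0],[[0.014,-0.001,-0.042],0],[[0,0,0],0],[[0,0,0],0],[[0,0,0],0]])

```text
time_s: 14.6
eef_pos: [618.4, -208.3, 151.6]
ee_rot: [0.022, -0.707, 0.022, 0.707]
force: [-1.9, 0.3, 1.8]
grip_width: 0.298
```

step_arm(commands=[[[0,0,0],0]])

```text
time_s: 14.7
eef_pos: [618.4, -208.4, 151.6]
ee_rot: [-0.022, 0.707, -0.022, -0.707]
force: [-2.0, -0.3, 1.5]
grip_width: 0.293
```

step_arm(commands=[[[0,0,0],0],[[0,0,0],0]])

```text
time_s: 14.9
eef_pos: [618.4, -208.4, 151.5]
ee_rot: [0.022, -0.707, 0.022, 0.707]
force: [-1.5, 0.3, 1.2]
grip_width: 0.297
```

step_arm(commands=[[[0,0,0],0],[[0,0,0],0]])

```text
time_s: 15.1
eef_pos: [618.4, -208.4, 151.5]
ee_rot: [-0.022, 0.707, -0.022, -0.707]
force: [-2.1, 0.1, 1.3]
grip_width: 0.296
```

```bash
python3 st.py; python3 look.py 8 640,-211,60;python3 - <<'E'
from h import *
from rig import capture
c=load("scene8");crop(c["image"],225,330,80,60,10,"pics/l8b.png")
for i in range(6):
    capture("top")
import subprocess
E
python3 st.py
```

```text
t 15.1 yaw -93.51 down [ 0. -0. -1.] pos [ 618.4 -208.4  151.5] F [-2.14  0.09  1.33] T [ 0.07  0.35 -0.02] w 25.1
199 304
t 15.45 yaw -93.5 down [ 0. -0. -1.] pos [ 618.4 -208.3  151.5] F [-1.53 -0.44  0.55] T [-0.    0.27 -0.03] w 25.2
```

View pics/l8b.png

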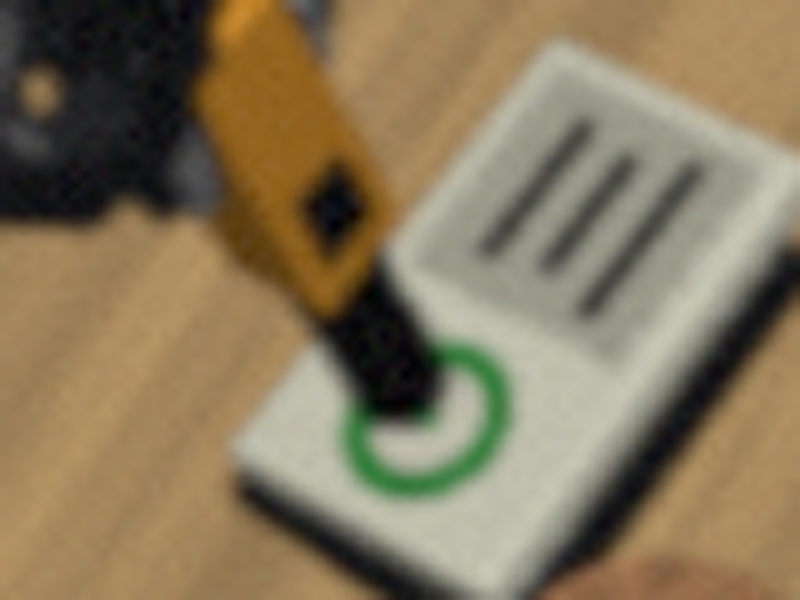

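View pics/l8.png

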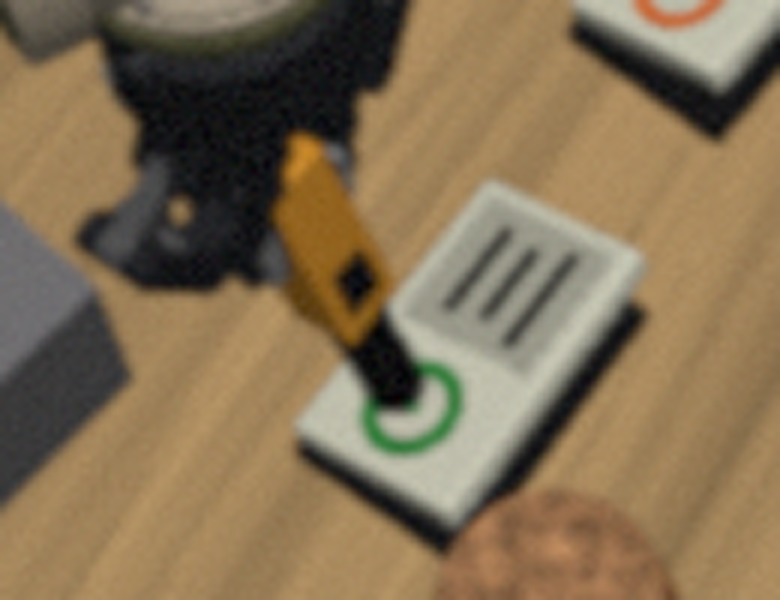

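```bash
python3 - <<'E'
from h import *
c=load("scene8");G=np.array([618.4,-208.35,159.5]);a=np.radians(-3.5);x=np.array([np.cos(a),np.sin(a),0]);z=np.array([0,0,1.])
for th in(14,16,18,20):
    r=np.radians(th);d=np.sin(r)*x-np.cos(r)*z
    # barrel end ellipse bottom & black square; axis tip at surface (k=121)
    print(th,(G+121*d).round(1),[((proj(c,G+d*k)-[225,330])*10).round(0) for k in(121,110,55)])
print((proj(c,(655.6,-211.1,44))-[225,330])*10)
E
```

```text
14 [ 647.6 -210.1   42.1] [array([389., 395.]), array([374., 368.]), array([295., 225.])]
16 [ 651.7 -210.4   43.2] [array([405., 404.]), array([389., 376.]), array([303., 229.])]
18 [ 655.7 -210.6   44.4] [array([421., 413.]), array([403., 384.]), array([310., 233.])]
20 [ 659.7 -210.9   45.8] [array([437., 421.]), array([417., 391.]), array([317., 236.])]
[419.39585515 415.16902031]
```

step_arm(commands=[[[0,0,0],0]])

```text
time_s: 15.55
eef_pos: [618.4, -208.3, 151.5]
ee_rot: [0.022, -0.707, 0.022, 0.707]
force: [-1.6, -0.0, 1.9]
grip_width: 0.298
```

step_arm(commands=[[[0,0,0],0]])

```text
time_s: 15.65
eef_pos: [618.4, -208.4, 151.5]
ee_rot: [0.022, -0.707, 0.022, 0.707]
force: [-0.9, 0.6, 1.9]
grip_width: 0.295
```

step_arm(commands=[[[0,0,0],0]])

```text
time_s: 15.75
eef_pos: [618.4, -208.4, 151.5]
ee_rot: [0.022, -0.707, 0.022, 0.707]
force: [-0.9, 0.5, 1.8]
grip_width: 0.296
```

step_arm(commands=[[[0,0,0],0]])

```text
time_s: 15.85
eef_pos: [618.4, -208.4, 151.5]
ee_rot: [0.022, -0.707, 0.022, 0.707]
force: [-1.1, -0.1, 1.7]
grip_width: 0.299
```

```bash
python3 -c "
from rig import ticket
print(ticket.finish_job())"; python3 st.py
```

```text
the job is handed in; nothing more can be done
None
the job is handed in; nothing more can be done
```

I drew the docked wand and read the barcode. I then pressed its nose into the green ring and handed the job in at about 16 s, still holding it there. No verdict is reported, so the figures below are my own measurements.

- **Reading the barcode:** I held the wand upright with its nose about 68 mm above the barcode for about 2.4 s. In the scene view the nose was within about 3 mm of its expected place.
- **Tilting the wand:** The arm can only turn about vertical, so I tilted the wand in the fingers by pushing its barrel against the dock's outer edge. The camera showed about 18 degrees of tilt, to within 1–2 degrees. I then raised the grip from 20 to 60 N.
- **Pressing the ring:** Contact came at the height I had predicted, and I pressed about 5 mm further in. The push is about 3.3 N after taking off the wand's weight. I estimate the tip is within about 3 mm of the ring's centre.

**Less certain:**
- The force readings are noisy, about ±0.7 N.
- They also show a small sideways pull on the nose, at times about 1 N.
- The top camera was blocked by the arm during the press, so the final position was checked only in the scene view and from the arm's pose.
- I did not measure the bystanders again afterwards, but nothing in the pictures or forces suggested contact with them.

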